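Clear a touch-latch lid and spring it ajar

TASK

The low grey storage box has a touch-latch spring lid at each end. Using only the fingertips and picking nothing up, slide the round glass dish off the lid it lies on until it lies wholly on the fixed plain panel in the middle; then press that lid in at its front mark until the catch lets go, and leave it sprung ajar. Leave the other lid shut with its square chip tray on it, and do not disturb the other things on the bench.

Things in the scene. Friction and masses are not known exactly. Their poses are not given: they have to be found in the camera images.
- store: grey storage box fixed to the bench, 120 mm (x, front to back) x 290 mm (y) x 55 mm high; origin at the centre of its underside; its front is towards -x, its left end +y. Top flush at 55 mm: left lid y = +57 to +139, fixed plain grey plastic middle panel y = -55 to +55, right lid y = -139 to -57 mm, all x = -62 to +42 mm; fixed hinge strip behind, 4 mm end walls.
- lid_left (a joint): hinge of the left spring lid (at the box's +y end), rad: 0 = shut, latched, flush with the box's top; negative = pressed in (end stop -0.085); the latch lets go past about -0.05; the spring then drives the lid up to 0.45 as the finger rises, where it stays; it cannot latch again. Aluminium plate 100 x 82 x 5 mm (box x by y), 15 mm front lip; hinge along the box's y at box x = +42 mm.
- lid_right (a joint): hinge of the right spring lid (at the box's -y end), rad: 0 = shut, latched, flush with the box's top; negative = pressed in (end stop -0.085); the latch lets go past about -0.05; the spring then drives the lid up to 0.45 as the finger rises, where it stays; it cannot latch again. Aluminium plate 100 x 82 x 5 mm (box x by y), 15 mm front lip; hinge along the box's y at box x = +42 mm.
- press_left (a point): centre of the small round press mark (16 mm across) on top of the left lid, 88 mm in front of its hinge, on its middle line; moves with the lid. The latch lets go when this point is pressed about 4.5 mm down, with about 5 N; the end stop is at 7.5 mm. Light things lying on the lid do not release it.
- press_right (a point): centre of the small round press mark (16 mm across) on top of the right lid, 88 mm in front of its hinge, on its middle line; moves with the lid. The latch lets go when this point is pressed about 4.5 mm down, with about 5 N; the end stop is at 7.5 mm. Light things lying on the lid do not release it.
- dish: round open glass dish with two small dies in it, 55 mm across, 12 mm high, 45 g, loose, lying on one of the two lids (either one); origin at the centre of its underside
- pack: flat square chip tray with a clear cover, 51 x 51 x 9 mm, 30 g, loose, lying on the other lid; stays there; origin at the centre of its underside
- loupe: black eye loupe standing on the bench left of the box, 36 mm across and high, loose bystander; origin at the centre of its underside
- vial: small lying vial with a black cap, 13 x 51 x 13 mm, on the bench right of the box, loose bystander; origin at the centre of its underside
- tweezers: steel tweezers lying on the bench in front of the box, 28 x 125 x 8 mm, long along their y, loose bystander; origin at the centre of their underside
- marker: marker pen lying on the bench behind the box, 12 x 126 x 12 mm, long along its y, loose bystander; origin at the centre of its underside

How it is judged:
On the way, in this order (a step that is already met when the one before it is completed fails the run):
1. the dish lies wholly on the middle panel, both lids still shut (y of dish in the frame of store between -0.027 and 0.027 m and x of dish in the frame of store between -0.05 and 0.045 m and z of dish in the frame of store between 0.05 and 0.06 m and angle between dish's own z axis and vertical below 0.08 rad and value of joint lid_left between -0.03 and 0.03 rad and value of joint lid_right between -0.03 and 0.03 rad), for 0.2 s.
2. the lid that carried the dish has sprung ajar (((y of pack in the frame of store below -0.06 m and value of joint lid_left above 0.3 rad and value of joint lid_right between -0.03 and 0.03 rad) or (y of pack in the frame of store above 0.06 m and value of joint lid_right above 0.3 rad and value of joint lid_left between -0.03 and 0.03 rad))), for 0.2 s.
At the end, for the whole second after the job is handed in: The dish lies flat and at rest wholly on the middle panel (centre within 27 mm of the box's middle in y, and between -50 and +45 mm in x); the lid it lay on stands open by more than 0.3 rad; the other lid is shut (within 0.03 rad) with the square tray still on it, moved less than 15 mm (y of dish in the frame of store between -0.027 and 0.027 m and x of dish in the frame of store between -0.05 and 0.045 m and z of dish in the frame of store between 0.05 and 0.06 m and angle between dish's own z axis and vertical below 0.08 rad and ((y of pack in the frame of store below -0.06 m and value of joint lid_left above 0.3 rad and value of joint lid_right between -0.03 and 0.03 rad) or (y of pack in the frame of store above 0.06 m and value of joint lid_right above 0.3 rad and value of joint lid_left between -0.03 and 0.03 rad)) and linear speed of each of dish, pack below 0.02 m/s and distance of pack from where it was at the start of the episode below 0.015 m and z of pack in the frame of store above 0.05 m); the robot touches nothing.
It fails at once if the dish is lifted off the top of the box (more than 8 mm) (z of dish in the frame of store above 0.063 m).
It fails at once if the dish falls off the box or is tipped over (z of dish in the frame of store below 0.04 m or angle between dish's own z axis and vertical above 0.5 rad).
It fails at once if the lid under the square tray springs open ((y of pack in the frame of store above 0.06 m and value of joint lid_left above 0.1 rad) or (y of pack in the frame of store below -0.06 m and value of joint lid_right above 0.1 rad)).
It fails at once if the square tray is moved more than 15 mm (distance of pack from where it was at the start of the episode above 0.015 m).
It fails at once if another thing on the bench is moved more than 20 mm (distance of any of loupe, vial, tweezers, marker from where it was at the start of the episode above 0.02 m).
It also fails if it takes over 45 s, if anything falls off the work surface, if the arm or the gripper's body presses on something with over 40 N, if the wrist force passes 120 N, or if a joint passes its speed limit or range.

ROBOT

A 6-joint arm with a two-finger parallel gripper is mounted at the origin on a cart in front of the work surface, level with it; the furniture and walls round the work are solid. World frame = base frame: x ahead of the robot, y to its left, z up, the work surface at z = 0. Lengths are in m, angles in rad, forces in N, time in s.
With the tool pointing down it reaches from about 0.3 to 0.775 m from the base axis. Payload 14.6 kg.
Tool frame: the origin (TCP) lies at the very end of the fingers, on their centre line; the grasp point (between the pads) lies 19 mm behind it; z points along the fingers, y is the line along which they close (so a half turn about z gives the same grasp; the last joint's range is limited). The gripper opens to 94 mm and grips with 3 to 60 N. Pads are 16 mm wide; open, the fingers measure 119 mm over their backs; the gripper's body (75 mm by 177 mm) begins 78 mm behind the grasp point.
Start: joints at [-1.26, 0.3, 1.521, -0, 1.321, -0.067], TCP at [0.203, -0.511, 0.205] pointing down, gripper open.
Joint ranges: [-3.03, 3.03], [-0.79, 2.21], [0.23, 2.52], [-1.04, 4.18], [0, 3.07], [-2.55, 2.55]. Speed limits (rad/s): [2.22, 2.22, 2.57, 3.14, 3.14, 3.14].

INTERFACE

Orientations are given as [roll, pitch, yaw] about the fixed x, y, z axes, in that order (R = Rz(yaw) Ry(pitch) Rx(roll)).
In Python, from station import * gives the robot as it stands.
- The arm moves only by the tool jog_arm, never from a script. Its argument "rows" is a list of rows, each a list of 3 entries, a list of its own where there are three numbers: the shift along the tool's x, y, z in m, then the turn about the tool's z in degrees, then the finger opening in m, from 0 to 0.094. A call has 1 to 12 rows; each row shifts and turns the commanded pose from where the row before left it, along the tool's axes as they then stand; what a row does not reach is not made up. A row lasts 1/12 s, in which the tool goes at most 41.7 mm and 7.16 degrees, less where a joint would pass 70% of its speed; a pose out of reach is approached as far as the arm can. A call is refused whole if a number of a shift passes 0.0417 or a number of a turn 7.16, either way. A call with a gripper value outside its range is refused whole. The fingers move at their own pace and stop on an object; "squeeze" is the grip in N (left out, the last holds). Time passes only in rows, so rows that do not move let the fingers close. It gives the time, the measured TCP pose, the force, the opening and the grip force at its end, in the units of the state.
- get_obs(): the state, without advancing time (a new reading comes with each control period).
- camera(name): name is "scene" or "top" or "wrist"; returns a dict with "image" (480x640x3 uint8, red, green, blue), "range_z" (480x640 float32, m along the optical axis (not along the pixel's ray), 0 where there is no reading), "K" (3x3 intrinsics, pixels), "k1" (the pictures are not rectified: a ray, as slopes to the right and down, at radius r is drawn at 1 + k1 r^2 times it, then the intrinsics apply), "world_from_camera" (4x4, takes a point from camera to world coordinates); the wrist camera has in their place "T_tool_cam" (4x4, takes a point from camera to tool coordinates, whose origin is the TCP and whose axes are the flange's). Camera axes: x right, y up, looking along -z (the intrinsics and any distortion apply to the point x, -y, -z); pixel columns grow to the right and rows downward; lengths in m; the calibration is good to about 2 mm. A picture is of the moment at which its call begins: read the wrist's pose just before it.
- hand_in(): hands the job in; it is judged then, once.
Trained networks look in a picture, given as the dict that the camera call returned (one of the last four; its "shot" number tells which), for a name from the list of things; names that differ only in an ending like _2 or _b are one class to them, and where a whole thing is asked for, a point or a joint stands for the part that bears it (a point fixed in the world has none). Each returns a list of dicts, best first, with "p" (0 to 1); they miss things now and then, are a little off and sometimes report something else, mostly with a low value. They report only what shows in the picture. A call takes as long as a camera call.
- search_frame(label, picture): "at" ([column, row] as shares, 0 to 1, of the picture: columns of its width, rows of its height, amid what is visible of it).
- spot_point(label, picture): "at" ([column, row] as shares, 0 to 1, of the picture: columns of its width, rows of its height: a listed point, or the origin of a listed thing).
The state is a dict: "time_s": time; "qpos": joint angles; "joint_vel": joint speeds; "tau": joint torques, N m; "ee_pos": TCP position; "eef_rot": TCP orientation; "force": force on the tool from outside, world axes, zero at the start; "moment": the same for the moment, N m; "grip_width": finger opening in m; "grip_force": force on a finger pad.
Only numpy, scipy, OpenCV 4.12 (cv2) and the standard library are available. Lean on these libraries where they do the work, as an engineer would, in place of code of your own. Each camera call takes 0.05 s, during which the arm holds its last target. There are 200 camera calls.

## Working session

There is one attempt and no reset: what is moved stays moved. The work goes in short steps, Python scripts to look and compute and a tool call to move; the robot and the scene stay as the last step left them, time stands still between calls to the robot, and variables do not carry over. Pictures are saved under pics/ and viewed, at most 10 in all, crops included, and the job is handed in when it is done.

Besides the shell and the picture viewer there is one more tool, called after "Request:" by a JSON object that holds its "name" and its "arguments". jog_arm: Moves the arm, as the interface text tells. Its arguments: {"type":"object","properties":{"rows":{"type":"array","items":{"type":"array"}},"squeeze":{"type":"number"}},"required":["rows"]}

```bash
mkdir -p pics; cat > h.py <<'E'
from station import *
import numpy as np, cv2
from scipy.spatial.transform import Rotation as Ro
def wfc(c,o):
    if "world_from_camera" in c: return np.array(c["world_from_camera"])
    T=np.eye(4);T[:3,:3]=Ro.from_euler('xyz',o["eef_rot"]).as_matrix();T[:3,3]=o["ee_pos"]
    return T@np.array(c["T_tool_cam"])
def ray(c,px):
    K=np.array(c["K"]);d=np.array([c["k1"],0,0,0,0],float)
    return cv2.undistortPoints(np.array([[px]],float),K,d)[0,0]
def at_z(c,px,z,o=None):
    s=ray(c,px);T=wfc(c,o);d=T[:3,:3]@np.array([s[0],-s[1],-1]);p=T[:3,3]
    return p+d*(z-p[2])/d[2]
def at_d(c,px,o=None):
    s=ray(c,px);z=float(c["range_z"][int(px[1]),int(px[0])]);T=wfc(c,o)
    return T[:3,:3]@(z*np.array([s[0],-s[1],-1]))+T[:3,3]
def save(c,n): cv2.imwrite(f"pics/{n}.png",c["image"][:,:,::-1])
E
python3 - <<'E'
from h import *
o=get_obs();print(o)
Z=dict(store=0.0,dish=.055,pack=.055,loupe=0,vial=0,tweezers=0,marker=0,press_left=.055,press_right=.055)
for n in("top","scene"):
    c=camera(n);save(c,n);print(n,np.round(c["world_from_camera"],3).tolist())
    for l,z in Z.items():
        for r in spot_point(l,c)[:2]:
            px=np.array(r["at"])*[640,480];print(l,round(r["p"],2),px.round(),at_z(c,px,z).round(4))
E
```

```text
{'time_s': 0.0, 'qpos': array([-1.25958288e+00,  3.00493213e-01,  1.52159817e+00, -1.36105442e-05,
        1.32068163e+00, -6.65916618e-02]), 'joint_vel': array([ 0.00232984, -0.00067513, -0.00146453, -0.00176844,  0.00098662,
       -0.00141939]), 'tau': array([ 1.69687395e-03, -5.31803834e+01, -3.52737021e+01,  7.08409259e-02,
        2.43463519e-02, -9.50713343e-05]), 'ee_pos': array([ 0.20280127, -0.51095902,  0.20486697]), 'eef_rot': array([-3.14041404e+00, -6.53897602e-05,  3.77808445e-01]), 'force': array([-0.160601  , -0.03951015, -0.08699401]), 'moment': array([-0.03312136,  0.02426033, -0.01476579]), 'grip_force': 0.0, 'grip_width': 0.09367807201823873}
top [[-0.106, 0.971, -0.214, 0.338], [-0.994, -0.103, 0.027, 0.049], [0.005, 0.216, 0.976, 1.062], [0.0, 0.0, 0.0, 1.0]]
store 0.89 [347. 249.] [ 0.5411 -0.0503  0.    ]
store 0.75 [441. 263.] [ 0.4869 -0.2576  0.    ]
dish 0.91 [302. 240.] [0.5588 0.0474 0.055 ]
pack 0.58 [386. 260.] [ 0.4981 -0.1267  0.055 ]
loupe 0.66 [259. 237.] [0.5887 0.1433 0.    ]
vial 0.5 [441. 263.] [ 0.4862 -0.2579  0.    ]
tweezers 0.46 [355. 305.] [ 0.4149 -0.0544  0.    ]
marker 0.5 [339. 206.] [ 0.6423 -0.0446  0.    ]
press_left 0.75 [296. 258.] [0.5217 0.0644 0.055 ]
press_right 0.95 [384. 275.] [ 0.4669 -0.1164  0.055 ]
scene [[-0.714, 0.532, -0.456, 0.116], [-0.7, -0.524, 0.485, 0.508], [0.019, 0.665, 0.746, 0.816], [0.0, 0.0, 0.0, 1.0]]
store 0.7 [350. 258.] [ 0.5342 -0.0415  0.    ]
dish 0.81 [314. 256.] [0.561  0.0456 0.055 ]
pack 0.95 [393. 226.] [ 0.5001 -0.1398  0.055 ]
loupe 0.53 [266. 294.] [0.5913 0.154  0.    ]
vial 0.51 [427. 222.] [ 0.4802 -0.255   0.    ]
tweezers 0.58 [397. 286.] [ 0.4115 -0.0544  0.    ]
press_left 0.68 [325. 276.] [0.5086 0.0662 0.055 ]
press_right 0.75 [403. 236.] [ 0.4653 -0.1318  0.055 ]
press_right 0.48 [313. 258.] [0.5576 0.05   0.055 ]
```

View pics/top.png

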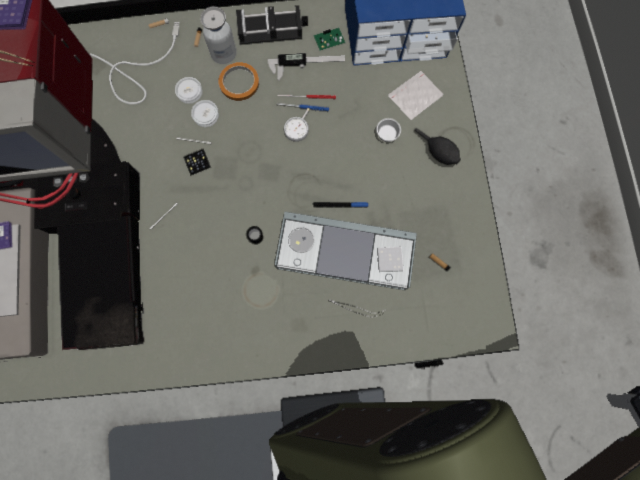

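The top view shows the dish on the left lid (~302,240) and the chip tray on the right lid (~388,260). The tweezers lie in front of the box (355,308), the marker behind it (340,205), the loupe to its left (255,235) and the vial to its right (440,262). The box yaw is about -0.255. I'll turn the tool first, then hover over the box.

Request:
{"name": "jog_arm", "arguments": {"rows": [[[0, 0, 0], -6.7, 0.04], [[0, 0, 0], -6.7, 0.04], [[0, 0, 0], -6.7, 0.04], [[0, 0, 0], -6.7, 0.04], [[0, 0, 0], -6.7, 0.04], [[0, 0, 0], -6.7, 0.04], [[0, 0, 0], -6.7, 0.04], [[0, 0, 0], -6.8, 0.04]]}}

```text
time_s: 1.67
ee_pos: [0.2029, -0.5112, 0.2054]
eef_rot: [-3.142, 0.0, 1.321]
force: [0.2, -0.5, -0.1]
grip_width: 0.044
grip_force: 0.0
```

Request:
{"name": "jog_arm", "arguments": {"rows": [[[0.031, 0.009, -0.004], 0, 0.036], [[0.031, 0.009, -0.004], 0, 0.036], [[0.031, 0.009, -0.004], 0, 0.036], [[0.031, 0.009, -0.004], 0, 0.036], [[0.031, 0.009, -0.004], 0, 0.036], [[0.031, 0.009, -0.004], 0, 0.036], [[0.031, 0.009, -0.004], 0, 0.036], [[0.031, 0.009, -0.004], 0, 0.036], [[0.031, 0.009, -0.004], 0, 0.036], [[0.031, 0.009, -0.004], 0, 0.036], [[0.031, 0.009, -0.004], 0, 0.036], [[0.031, 0.009, -0.004], 0, 0.036]]}}

```text
time_s: 2.67
ee_pos: [0.402, -0.1771, 0.2539]
eef_rot: [3.141, 0.0, 1.315]
force: [0.6, -1.1, -0.1]
grip_width: 0.0361
grip_force: 0.0
```

Request:
{"name": "jog_arm", "arguments": {"rows": [[[0.031, 0.009, -0.004], 0, 0.036], [[0.031, 0.009, 0], 0, 0.036], [[0.031, 0.009, 0], 0, 0.036], [[0.031, 0.009, 0], 0, 0.036], [[0.031, 0.009, 0], 0, 0.036], [[0.031, 0.009, 0], 0, 0.036], [[0, 0, 0], 0, 0.036], [[0, 0, 0], 0, 0.036], [[0, 0, 0], 0, 0.036]]}}

```text
time_s: 3.42
ee_pos: [0.5005, -0.0126, 0.2574]
eef_rot: [-3.141, 0.0, 1.315]
force: [-0.2, -1.1, -1.0]
grip_width: 0.0359
grip_force: 0.0
```

```bash
python3 - <<'E'
from h import *
o=get_obs();print(o['ee_pos'],o['eef_rot'])
c=camera("wrist");save(c,"w1")
Z=dict(store=0.0,dish=.055,pack=.055,press_left=.055,press_right=.055)
for l,z in Z.items():
    for r in spot_point(l,c)[:2]:
        px=np.array(r["at"])*[640,480];print(l,round(r["p"],2),px.round(),at_z(c,px,z,o).round(4),at_d(c,px,o).round(4))
E
```

```text
[ 0.50053723 -0.01264219  0.25736096] [-3.14135776e+00  1.95040099e-04  1.31529588e+00]
store 0.59 [354. 225.] [ 0.5319 -0.0419  0.    ] [ 0.5304 -0.029   0.0551]
store 0.33 [366. 146.] [0.5665 0.0447 0.    ] [0.5605 0.0467 0.0574]
dish 0.78 [363. 145.] [0.558  0.0487 0.055 ] [0.5578 0.0487 0.0572]
pack 0.61 [348. 318.] [ 0.499  -0.1343  0.055 ] [ 0.4995 -0.1297  0.0641]
press_left 0.74 [317. 144.] [0.514  0.0609 0.055 ] [0.5141 0.0608 0.0567]
press_left 0.37 [264. 258.] [ 0.4271 -0.0404  0.055 ] [ 4.138e-01 -5.480e-02  2.000e-04]
press_right 0.9 [309. 322.] [ 0.4546 -0.1268  0.055 ] [ 0.4549 -0.1261  0.0564]
press_right 0.4 [263. 259.] [ 0.4258 -0.042   0.055 ] [ 4.122e-01 -5.670e-02  2.000e-04]
```

View pics/w1.png

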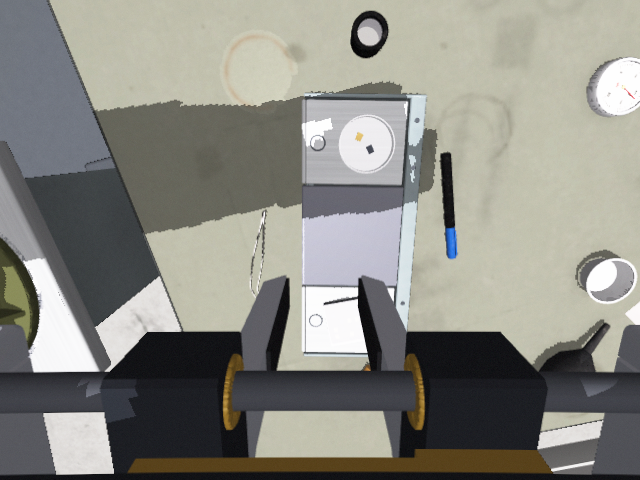

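The wrist view shows the dish at ~(366,144), the left mark at (317,143) and the right mark at (316,320). The network put the right mark at col 309, which is off. The front edge runs from (302,98) to (303,354).

```bash
python3 - <<'E'
from h import *
o=get_obs();c=camera("wrist")
P={k:at_z(c,p,.055,o) for k,p in dict(fl=(303,98),fr=(303.5,354),ml=(317.5,143),mr=(316,320.5),pl=(303,185),pr=(303,286)).items()}
for k,v in P.items(): print(k,v.round(4))
for a,b in(("fl","fr"),("ml","mr"),("pl","pr")):
    d=(P[a]-P[b]);print(a,np.hypot(*d[:2]),np.arctan2(-d[0],d[1]))
yaw=np.mean([np.arctan2(-(P[a]-P[b])[0],(P[a]-P[b])[1]) for a,b in(("fl","fr"),("ml","mr"))])
ex=np.array([np.cos(yaw),np.sin(yaw)]);ey=np.array([-ex[1],ex[0]])
ctr=(P["ml"]+P["mr"])[:2]/2+.046*ex
# dish rim: bright disc near (366,144), rim 12mm up
g=cv2.cvtColor(c["image"],cv2.COLOR_RGB2GRAY)[100:188,320:405]
print("yaw",yaw,"ctr",ctr)
for h in(.055,.067):
    d=at_z(c,(366.5,143.5),h,o)[:2]-ctr;print("dish box",d@ex,d@ey)
for k,v in P.items(): d=v[:2]-ctr;print(k,(d@ex).round(4),(d@ey).round(4))
print("tcp box",(np.array(o["ee_pos"])[:2]-ctr)@ex,(np.array(o["ee_pos"])[:2]-ctr)@ey)
E
```

```text
fl [0.5119 0.106  0.055 ]
fr [ 0.4372 -0.166   0.055 ]
ml [0.5148 0.0616 0.055 ]
mr [ 0.4626 -0.1279  0.055 ]
pl [0.4894 0.0248 0.055 ]
pr [ 0.4595 -0.0833  0.055 ]
fl 0.2820261790745742 -0.2681811800635112
ml 0.19656163263311308 -0.26866686800231127
pl 0.112227578460523 -0.2702415703420823
yaw -0.2684240240329112 ctr [ 0.53303634 -0.04534554]
dish box 0.003377810493968627 0.09839624721252806
dish box 0.0020156099714725615 0.09839105764885937
fl -0.0605 0.1403
fr -0.0604 -0.1417
ml -0.046 0.0983
mr -0.046 -0.0983
pl -0.0607 0.0561
pr -0.0609 -0.0561
tcp box -0.03987275102057615 0.02263142137461366
```

Request:
{"name": "jog_arm", "arguments": {"rows": [[[0.029, 0.0105, 0], 0.74, 0.036], [[0.029, 0.0105, 0], 0, 0.036], [[0.029, 0.0105, 0], 0, 0.036], [[0.028, 0.0105, 0], 0, 0.036], [[0, 0, 0.03], 0, 0.036], [[0, 0, 0.03], 0, 0.036], [[0, 0, 0.03], 0, 0.036], [[0, 0, 0.03], 0, 0.036], [[0, 0, 0.03], 0, 0.036], [[0, 0, 0], 0, 0.036], [[0, 0, 0], 0, 0.036], [[0, 0, 0], 0, 0.036]]}}

```text
time_s: 4.77
ee_pos: [0.5723, 0.0876, 0.1094]
eef_rot: [3.14, -0.001, 1.302]
force: [0.3, 0.4, 1.0]
grip_width: 0.0361
grip_force: 0.0
```

```bash
cat >> h.py <<'E'
def box(p):
    ex=np.array([np.cos(-.2684),np.sin(-.2684)]);d=np.array(p)[:2]-[.53304,-.04535];return np.round([d@ex,d@[-ex[1],ex[0]],p[2]],4)
E
python3 - <<'E'
from h import *
o=get_obs();print(o['ee_pos'],o['eef_rot'],box(o['ee_pos']))
c=camera("wrist");save(c,"w2")
E
```

```text
[0.57232078 0.08756765 0.10944442] [ 3.13952310e+00 -8.07798923e-04  1.30194528e+00] [0.0026 0.1386 0.1094]
```

View pics/w2.png

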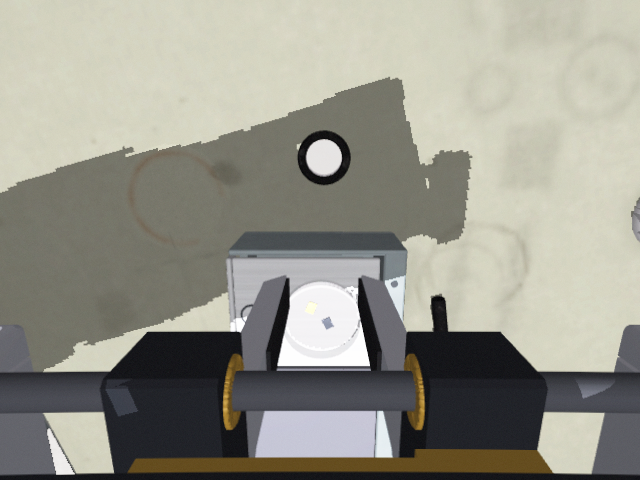

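The dish is at (322,320), centred between the fingers. Its far rim is at row ~283 and the end wall at row ~255. I'll check the rim position before lowering.

```bash
python3 - <<'E'
from h import *
o=get_obs();c=camera("wrist")
for p,z in(((322,283),.067),((322,355),.06),((322,320),.057),((305,258),.055),((288,280),.109),((360,280),.109)): print(p,box(at_z(c,p,z,o)))
E
```

```text
(322, 283) [0.0028 0.1268 0.067 ]
(322, 355) [0.0028 0.0697 0.06  ]
(322, 320) [0.0028 0.0953 0.057 ]
(305, 258) [-0.0086  0.14    0.055 ]
(288, 280) [-0.015   0.1449  0.109 ]
(360, 280) [0.0228 0.1449 0.109 ]
```

Request:
{"name": "jog_arm", "arguments": {"rows": [[[0, 0, 0.02], 0, 0.036], [[0, 0, 0.018], 0, 0.036], [[0, 0, 0.007], 0, 0.036], [[0, 0, 0.004], 0, 0.036], [[0, 0, 0], 0, 0.036], [[0, 0, 0], 0, 0.036], [[0, 0, 0], 0, 0.036]]}}

```text
time_s: 5.45
ee_pos: [0.5721, 0.0877, 0.0596]
eef_rot: [3.14, -0.001, 1.302]
force: [0.8, -0.3, -0.2]
grip_width: 0.0357
grip_force: 0.0
```

Request:
{"name": "jog_arm", "arguments": {"rows": [[[-0.004, 0, 0], 0, 0.036], [[-0.004, 0, 0], 0, 0.036], [[-0.004, 0, 0], 0, 0.036], [[-0.005, 0, 0], 0, 0.036], [[-0.005, 0, 0], 0, 0.036], [[-0.005, 0, 0], 0, 0.036], [[-0.005, 0, 0], 0, 0.036], [[-0.005, 0, 0], 0, 0.036], [[-0.005, 0, 0], 0, 0.036], [[-0.005, 0, 0], 0, 0.036], [[-0.005, 0, 0], 0, 0.036], [[0, 0, 0], 0, 0.036]]}}

```text
time_s: 6.45
ee_pos: [0.5574, 0.0366, 0.0584]
eef_rot: [-3.141, 0.0, 1.302]
force: [-0.9, -0.5, 0.4]
grip_width: 0.0363
grip_force: 0.0
```

```bash
python3 - <<'E'
from h import *
o=get_obs();print(box(o['ee_pos']))
for n in("scene","wrist"):
    c=camera(n);save(c,n+"3")
    for r in spot_point("dish",c)[:2]:
        px=np.array(r["at"])*[640,480];print(n,round(r["p"],2),px.round(),box(at_z(c,px,.055,o)))
cv2.imwrite("pics/m3.png",np.hstack([cv2.resize(cv2.imread("pics/scene3.png")[190:330,250:430],(400,311)),cv2.resize(cv2.imread("pics/wrist3.png")[160:480],(400,311))[:311]]))
E
```

```text
[0.0018 0.0855 0.0584]
scene 0.62 [331. 252.] [-0.0036  0.0574  0.055 ]
wrist 0.69 [323. 342.] [0.0022 0.0536 0.055 ]
```

View pics/m3.png

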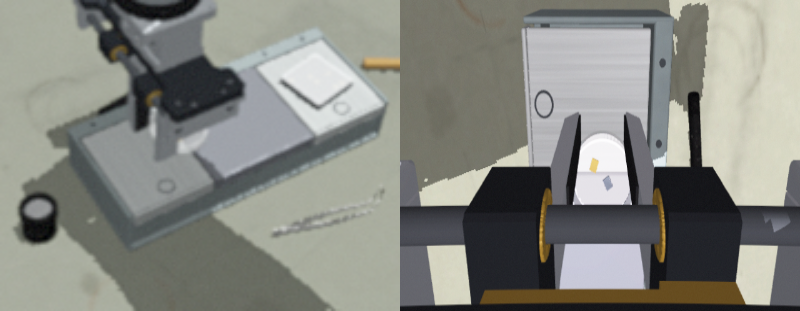

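The left half (scene crop) shows the dish straddling the lid/panel gap in front of the fingers, with both lids shut. The right half (wrist crop) shows it centred between the fingers at ~(600,150). I'll push on.

Request:
{"name": "jog_arm", "arguments": {"rows": [[[-0.005, 0, 0], 0, 0.036], [[-0.005, 0, 0], 0, 0.036], [[-0.005, 0, 0], 0, 0.036], [[-0.005, 0, 0], 0, 0.036], [[-0.005, 0, 0], 0, 0.036], [[-0.005, 0, 0], 0, 0.036], [[-0.005, 0, 0], 0, 0.036], [[-0.005, 0, 0], 0, 0.036], [[-0.005, 0, 0], 0, 0.036], [[-0.005, 0, 0], 0, 0.036], [[-0.004, 0, 0], 0, 0.036], [[-0.002, 0, 0], 0, 0.036]]}}

```text
time_s: 7.65
ee_pos: [0.5426, -0.0171, 0.0584]
eef_rot: [-3.142, 0.0, 1.302]
force: [-0.5, -0.7, -0.2]
grip_width: 0.0361
grip_force: 0.2
```

Request:
{"name": "jog_arm", "arguments": {"rows": [[[0.004, 0, 0], 0, 0.036], [[0.006, 0, 0], 0, 0.036], [[0.006, 0, -0.01], 0, 0.036], [[0.018, -0.012, -0.02], 0, 0.036], [[0.018, -0.012, -0.02], 0, 0.0], [[0.018, -0.012, 0], 0, 0.0], [[0, -0.012, 0], 0, 0.0], [[0, 0, 0], 0, 0.0], [[0, 0, 0], 0, 0.0], [[0, 0, 0], 0, 0.0]]}}

```text
time_s: 8.48
ee_pos: [0.5156, 0.0636, 0.1088]
eef_rot: [3.141, -0.0, 1.302]
force: [-0.1, -0.9, -0.1]
grip_width: 0.0013
grip_force: 0.0
```

```bash
python3 - <<'E'
from h import *
o=get_obs();print(box(o['ee_pos']),o['grip_width'])
for n in("scene","wrist","top"):
    c=camera(n);save(c,n+"4")
    for l in("dish","pack","press_left"):
      for r in spot_point(l,c)[:1]:
        px=np.array(r["at"])*[640,480];print(n,l,round(r["p"],2),px.round(),box(at_z(c,px,.055,o)))
cv2.imwrite("pics/m4.png",np.hstack([cv2.resize(cv2.imread("pics/scene4.png")[190:330,250:430],(400,311)),cv2.resize(cv2.imread("pics/wrist4.png")[160:480],(400,311))[:311]]))
E
```

```text
[-0.0457  0.1005  0.1088] 0.001324017495265728
scene dish 0.58 [326. 273.] [-0.0465  0.0943  0.055 ]
scene pack 0.74 [393. 226.] [-0.0056 -0.0996  0.055 ]
scene press_left 0.87 [324. 272.] [-0.0421  0.0969  0.055 ]
wrist press_left 0.59 [321. 260.] [-0.0464  0.1003  0.055 ]
top dish 0.7 [347. 247.] [ 0.0009 -0.0006  0.055 ]
top pack 0.69 [388. 263.] [-0.019 -0.091  0.055]
top press_left 0.24 [344. 245.] [0.0056 0.0068 0.055 ]
```

View pics/m4.png

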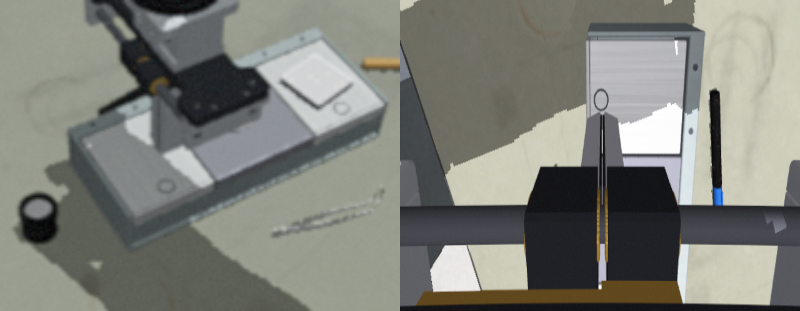

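The fingers hover over the left mark, the lids are shut, and the top view puts the dish at box (1,-1) mm. Time to press.

Request:
{"name": "jog_arm", "arguments": {"rows": [[[0, -0.001, 0.02], 0, 0.0], [[-0.001, 0, 0.018], 0, 0.0], [[0, 0, 0.009], 0, 0.0], [[0, 0, 0.004], 0, 0.0], [[0, 0, 0.002], 0, 0.0], [[0, 0, 0.002], 0, 0.0], [[0, 0, 0.002], 0, 0.0], [[0, 0, 0.002], 0, 0.0], [[0, 0, 0.0015], 0, 0.0], [[0, 0, 0], 0, 0.0], [[0, 0, 0], 0, 0.0]]}}

```text
time_s: 10.0
ee_pos: [0.5141, 0.0631, 0.0487]
eef_rot: [3.141, -0.0, 1.302]
force: [-3.7, 0.8, 5.7]
grip_width: 0.0007
grip_force: 2.4
```

Request:
{"name": "jog_arm", "arguments": {"rows": [[[0, 0, 0.001], 0, 0.0], [[0, 0, 0], 0, 0.0], [[0, 0, 0], 0, 0.0]]}}

```text
time_s: 10.25
ee_pos: [0.5142, 0.0631, 0.0478]
eef_rot: [3.141, -0.0, 1.302]
force: [-5.1, 0.0, 7.5]
grip_width: 0.0008
grip_force: 4.3
```

Request:
{"name": "jog_arm", "arguments": {"rows": [[[0, 0, -0.006], 0, 0.0], [[0, 0, -0.008], 0, 0.0], [[0, 0, -0.008], 0, 0.0], [[0, 0, -0.008], 0, 0.0], [[0, 0, -0.01], 0, 0.0], [[0, 0, -0.012], 0, 0.0], [[0, 0, -0.02], 0, 0.0], [[0, 0, -0.03], 0, 0.0], [[0, 0, -0.03], 0, 0.0], [[0, 0, -0.03], 0, 0.0], [[0, 0, 0], 0, 0.0], [[0, 0, 0], 0, 0.0]]}}

```text
time_s: 11.25
ee_pos: [0.5141, 0.0631, 0.2106]
eef_rot: [3.139, -0.001, 1.302]
force: [-0.3, 0.1, -0.5]
grip_width: 0.0
grip_force: 0.0
```

```bash
python3 - <<'E'
from h import *
o=get_obs();print(box(o['ee_pos']),o['force'])
for n in("scene","wrist","top"):
    c=camera(n);save(c,n+"5")
    for l in("dish","pack"):
      for r in spot_point(l,c)[:1]:
        px=np.array(r["at"])*[640,480];print(n,l,round(r["p"],2),px.round(),box(at_z(c,px,.055,o)))
cv2.imwrite("pics/m5.png",np.hstack([cv2.resize(cv2.imread("pics/scene5.png")[190:330,250:430],(400,311)),cv2.resize(cv2.imread("pics/wrist5.png")[80:400],(400,311))[:311]]))
E
```

```text
[-0.047   0.0995  0.2106] [-0.25373234  0.06172757 -0.51207417]
scene dish 0.58 [353. 240.] [ 0.0022 -0.0002  0.055 ]
wrist dish 0.8 [374. 326.] [ 0.0049 -0.0028  0.055 ]
wrist pack 0.43 [335. 241.] [-0.0344  0.0857  0.055 ]
top dish 0.92 [348. 247.] [ 0.0013 -0.0031  0.055 ]
top pack 0.58 [389. 259.] [-0.0095 -0.093   0.055 ]
```

View pics/m5.png

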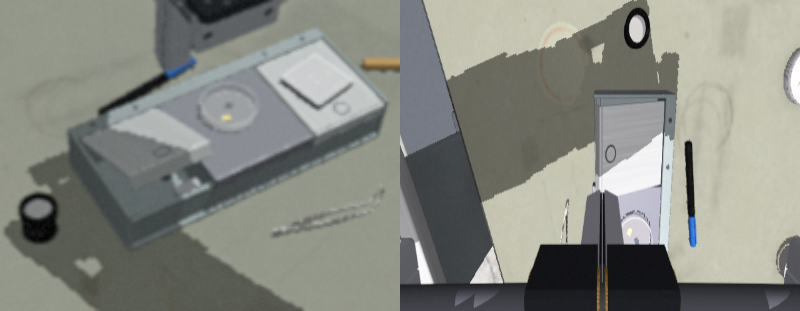

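The left lid stands open at (150,150). The dish lies flat mid-panel at (228,105), and the tray is unmoved on the shut right lid at (318,78). The fingers are clear.

```bash
python3 -c "
from station import *
print(hand_in())"
```

```text
the job is handed in; nothing more can be done
None
```

The dish now lies in the middle of the fixed panel, the left lid is sprung ajar, the right lid is shut with its tray unmoved in the last pictures, and the job is handed in; no verdict came back.

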